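# Hang the scraper on the tool rail with an S-hook

## Robot

A 6-joint arm with a two-finger parallel gripper is mounted at the origin on the work surface. World frame = base frame: x ahead of the robot, y to its left, z up, the work surface at z = 0. Lengths are in m, angles in rad, forces in N, time in s.
With the tool pointing down it reaches from about 0.25 to 0.775 m from the base axis. Payload 4 kg.
Tool frame: the origin (TCP) lies midway between the tips of the shut fingers; the grasp point (between the pads) lies grip_point_offset behind it (grip_point_offset is the distance from the TCP to the grasp point, in m); z points along the fingers, y is the line along which they close (so a half turn about z gives the same grasp; the last joint's range is limited). The gripper opens to 94 mm and grips with 3 to 60 N. Pads are 16 mm wide; open, the fingers measure 119 mm over their backs; the gripper's body (75 mm by 177 mm) begins 78 mm behind the grasp point.
Start: joints at [-1.449, 0.087, 1.371, -0, 1.684, -0.103], TCP at [0.123, -0.536, 0.206] pointing down, gripper open.
Joint ranges: [-3.1, 3.1], [-0.76, 2.03], [0.27, 2.55], [-1.08, 4.22], [0.17, 2.65], [-2.57, 2.57]. Speed limits (rad/s): [2.79, 2.79, 3.14, 3.14, 3.14, 3.14].

## Interface

Orientations are given as [roll, pitch, yaw] about the fixed x, y, z axes, in that order (R = Rz(yaw) Ry(pitch) Rx(roll)).
In Python, from bench import * gives the robot as it stands. The module is installed in compiled form; this text tells all that it offers.
- The arm moves only by the tool apply_moves, never from a script. Its argument "commands" is a list of rows, each a list of 7 numbers: the turn, a rotation vector about the world's x, y, z in rad, then the shift along the world's x, y, z in m, then the opening in per cent of the stroke, from 0 (shut) to 100 (fully open). In form: [[ax, ay, az, x, y, z, jaw], ...]. A call has exactly 5 rows; each row is the pose to reach, as a shift and turn from the pose commanded when the call began; what a row does not reach only later rows make up. A row lasts 1/10 s, in which the tool goes at most 50 mm and 8.59 degrees, less where a joint would pass 70% of its speed; a pose out of reach is approached as far as the arm can. A call with a gripper value outside its range is refused whole. The fingers move at their own pace and stop on an object; the grip force is fixed at half the most. Time passes only in rows, so rows that repeat a pose let the fingers close, or fill a call up. It gives the time, the measured TCP pose, the force, the opening and the grip force at its end, in the units of the state.
- get_obs(): the state, without advancing time (a new reading comes with each control period).
- snapshot(name): name is "scene" or "top"; returns a dict with "pixels" (420x560x3 uint8, red, green, blue), "vertical_fov" (degrees; the focal length in pixels is half the picture's height over the tangent of half this angle, whatever the lens; pixels are square), "cx", "cy" (the principal point, pixels), "k1" (the pictures are not rectified: a ray, as slopes to the right and down, at radius r is drawn at 1 + k1 r^2 times it, then the intrinsics apply), "rvec" (rotation vector, rad) and "tvec" (3), from world to camera coordinates, as OpenCV has them. Camera axes: x right, y down, z forward; pixel columns grow to the right and rows downward; lengths in m; the calibration is good to about 2 mm. A picture is of the moment at which its call begins. There is no depth.
- close_job(): hands the job in; it is judged then, once.
Trained networks look in the newest picture that a camera, given by its name, has taken for a name from the list of things; names that differ only in an ending like _2 or _b are one class to them, and where a whole thing is asked for, a point or a joint stands for the part that bears it (a point fixed in the world has none). Each returns a list of dicts, best first, with "score" (0 to 1); they miss things now and then, are a little off and sometimes report something else, mostly with a low value. They report only what shows in the picture. A call takes as long as a camera call.
- masks_of(camera, query): "mask" (420x560 bool, what is visible of it) and "extent" ([left, top, right, bottom] in pixels, round what is visible of it).
- place_of(camera, query): "pixel" ([column, row] in pixels: a listed point, or the origin of a listed thing).
The state is a dict: "time": time; "joint_positions": joint angles; "qvel": joint speeds; "joint_torque": joint torques, N m; "tool_pos": TCP position; "ee_rot": TCP orientation; "wrist_force": force on the tool from outside, world axes, zero at the start; "wrist_torque": the same for the moment, N m; "width": finger opening in m; "finger_force": force on a finger pad.
Only numpy, scipy, OpenCV 4.12 (cv2) and the standard library are available. Lean on these libraries where they do the work, as an engineer would, in place of code of your own. Each camera call takes 0.05 s, during which the arm holds its last target. There are 200 camera calls.

## Task

Take the S-hook out of its wooden block and, keeping hold of it, pass its lower end through the hole in the handle of the scraper that lies on the carton. Lift the scraper off the carton on the hook, and hang the hook's upper bend over the steel rail under the rack's shelf so that the scraper hangs freely from it. Let go and back off with it hardly swinging, and leave the tin, the tape roll and the screwdriver where they are.

Things in the scene. Friction and masses are not known exactly. Their poses are not given: they have to be found in the camera images.
- hook: Steel S-hook, 7 mm wire in its xz plane, 123 mm tall, 70 g. Origin: middle of the shank, z up along it. Grip its black sleeve (16 x, 12 y, z = -10 to +30 mm) across y. Bends: 16 mm centreline radius, starting at z = +42 and -42; upper one goes over to +x, its end pointing down (x +32, z +32.5). Starts about upright in the block (lean up to 8 deg), x roughly away from the robot.
- hook_top (a point): wire centreline at the highest point of the S-hook's upper bend: 16 mm in x and 58 mm in z from the hook's origin
- hook_low (a point): wire centreline at the lowest point of the S-hook's lower bend: -16 mm in x and -58 mm in z from the hook's origin; left to hang with the scraper on it, the hook leans about 15 degrees so that this bend comes under the rail
- hook_tip (a point): end of the S-hook's lower bend, which goes under to the hook's -x side and points up: -32 mm in x and -32.5 mm in z from the hook's origin
- holder: Fixed wooden block, 70 (x) by 44 (y) by 54 mm high; origin under its centre, x roughly away from the robot. A slot in its top, 41 (x) by 10 (y), 42 mm deep, holds the S-hook's lower bend; the sleeve stands about 63 to 103 mm above the bench. It stands left or right of the rack, the carton on the other side.
- carton: Closed cardboard carton, 140 mm (x) by 100 mm (y) by 85 mm high, heavy and fixed; origin under its centre, x axis roughly away from the robot. The scraper lies on it, its holed end sticking out past the carton's far (+x) face.
- scraper: Flat paint scraper lying on the carton, about 110 g. Origin: hole centre on the underside; x along the handle to the holed end (roughly away from the robot), z up. Wooden handle 32 mm wide, 8 thick, x = +16 to -76 mm; steel blade 64 wide, 3 thick, to x = -121; flat underneath (85 mm above the bench). Round 18 mm hole, centre 21 to 37 mm out past the carton's face.
- hole (a point): centre of the hole in the scraper's handle, at half its thickness (4 mm above the underside)
- blade_edge (a point): middle of the scraper's blade edge, 121 mm from the hole
- rack: Fixed plywood rack; origin on the bench below the rail, x roughly away from the robot, y along the rail. Steel rail, 10 mm diameter, axis 255 mm up, between side panels (inner faces y = -140 and +140 mm, x = -13 to +137). Shelf board above: underside 323 mm up, 16 thick, x = +8 to +138; open in front of and behind the rail.
- rail_mid (a point): middle of the rail, on its axis, 255 mm above the bench; y along the rail, x away from the robot
- tin: paint tin, 72 mm diameter, 85 mm tall, bystander; origin under its centre
- tape: roll of tape lying flat, 90 mm diameter, 24 mm tall, bystander; origin under its centre
- driver: screwdriver lying on the bench, bystander

How it is judged:
By the outcome, as a careful person would: the job done as asked, in the order asked, and still so for the second after the job is handed in, with the robot touching nothing.
It also fails if it takes over 72 s, if anything falls off the work surface, if the arm or the gripper's body presses on something with over 40 N, if the wrist force passes 120 N, or if a joint passes its speed limit or range.

## Working session

There is one attempt and no reset: what is moved stays moved. The work goes in short steps, Python scripts to look and compute and a tool call to move; the robot and the scene stay as the last step left them, time stands still between calls to the robot, and variables do not carry over. Pictures are saved under pics/ and viewed, at most 10 in all, crops included, and the job is handed in when it is done.

Besides the shell and the picture viewer there is one more tool, called after "Emit:" as name(argument=value, ...) on one line, values as JSON. apply_moves: Moves the arm, as the interface text tells. Its arguments: {"type":"object","properties":{"commands":{"type":"array"}},"required":["commands"]}

```bash
mkdir -p pics
cat > h.py <<'E'
from bench import *
import numpy as np, cv2
def snap(n,save=None):
    s=snapshot(n)
    if save: cv2.imwrite('pics/'+save,cv2.cvtColor(s['pixels'],cv2.COLOR_RGB2BGR))
    return s
def cam(s):
    h,w=s['pixels'].shape[:2]; f=h/2/np.tan(np.radians(s['vertical_fov'])/2)
    K=np.array([[f,0,s['cx']],[0,f,s['cy']],[0,0,1.]]); return K,np.array([s['k1'],0,0,0,0.]),np.array(s['rvec'],float),np.array(s['tvec'],float)
def ray(s,p):
    K,d,r,t=cam(s); R=cv2.Rodrigues(r)[0]
    u=cv2.undistortPointsIter(np.array([[p]],float),K,d,None,None,(3,50,1e-10))[0,0]
    return -R.T@t, R.T@np.array([u[0],u[1],1.])
def atz(s,p,z):
    o,v=ray(s,p); return o+v*(z-o[2])/v[2]
def tri(s1,p1,s2,p2):
    o1,v1=ray(s1,p1);o2,v2=ray(s2,p2)
    a=np.linalg.lstsq(np.stack([v1,-v2],1),o2-o1,rcond=None)[0]
    x=o1+a[0]*v1;y=o2+a[1]*v2; return (x+y)/2,np.linalg.norm(x-y)
def proj(s,X):
    K,d,r,t=cam(s); return cv2.projectPoints(np.array(X,float).reshape(-1,1,3),r,t,K,d)[0][:,0]
E
python3 - <<'E'
from h import *
np.set_printoptions(precision=4,suppress=True)
S={n:snap(n,n+'0.png') for n in('scene','top')}
for n in S: print(n,S[n]['vertical_fov'],-cv2.Rodrigues(S[n]['rvec'])[0].T@S[n]['tvec'])
for q in ['hook','hook_top','hook_low','hook_tip','holder','carton','scraper','hole','blade_edge','rack','rail_mid','tin','tape','driver']:
    P={}
    for n in S:
        r=place_of(n,q)
        if r: P[n]=r[0]['pixel']; print(q,n,[(np.round(a['pixel'],1),round(a['score'],2)) for a in r[:2]])
    if len(P)==2: print('   ',*tri(S['scene'],P['scene'],S['top'],P['top']))
o=get_obs(); print({k:o[k] for k in o})
import bench; print([x for x in dir(bench) if x[0]!='_'])
E
```

```text
scene 52.47410249391069 [0.4471 0.8627 0.9712]
top 51.499353929425524 [0.4757 0.0147 1.4034]
hook scene [(array([288.4, 326.9]), 0.45)]
hook top [(array([182.1, 240.5]), 0.55), (array([178.9, 236.9]), 0.38)]
    [0.4849 0.2886 0.049 ] 0.02162200110938077
hook_top scene [(array([279.5, 309.4]), 0.63)]
hook_top top [(array([174.1, 227.4]), 0.43)]
    [0.5151 0.295  0.1299] 0.005126174546964626
hook_low scene [(array([299.4, 337.4]), 0.68), (array([286.5, 323.1]), 0.2)]
hook_low top [(array([179.5, 241.3]), 0.62), (array([376.4, 204.8]), 0.31)]
    [0.4689 0.3008 0.0246] 0.00561045969284119
hook_tip scene [(array([301.6, 335. ]), 0.61)]
hook_tip top [(array([176.1, 246. ]), 0.38)]
    [0.4591 0.3067 0.0472] 0.0035345870033926486
holder scene [(array([295.9, 343.7]), 0.9), (array([317.8, 167.5]), 0.25)]
holder top [(array([181.6, 241.9]), 0.93)]
    [ 0.4717  0.3009 -0.0077] 0.004210818858295008
carton scene [(array([310.4, 185.3]), 0.63)]
carton top [(array([376.2, 236.6]), 0.78), (array([173.1, 227.1]), 0.4)]
    [ 0.483  -0.3249  0.0064] 0.008817313707155505
scraper scene [(array([286
[... 873 characters left out ...]
[(array([427.8, 202.6]), 0.51), (array([181.5, 238.9]), 0.45)]
    [ 0.5909 -0.503  -0.0142] 0.005894548957752369
{'time': 1.5, 'joint_positions': array([-1.4491,  0.0872,  1.3707, -0.    ,  1.6836, -0.1031]), 'qvel': array([-0.0014,  0.0005, -0.0012,  0.001 , -0.0014, -0.0002]), 'joint_torque': array([ -0.0007, -34.0031, -30.2591,   0.0718,   0.0237,  -0.    ]), 'tool_pos': array([ 0.1226, -0.5362,  0.2055]), 'ee_rot': array([3.1415, 0.    , 0.2248]), 'wrist_force': array([0.8618, 0.9928, 0.6071]), 'wrist_torque': array([-0.0663, -0.0131, -0.0044]), 'finger_force': 0.0, 'width': 0.09403730427400538}
['IKError', 'close_job', 'get_obs', 'grip_point_offset', 'masks_of', 'place_of', 'snapshot']
```

View pics/scene0.png

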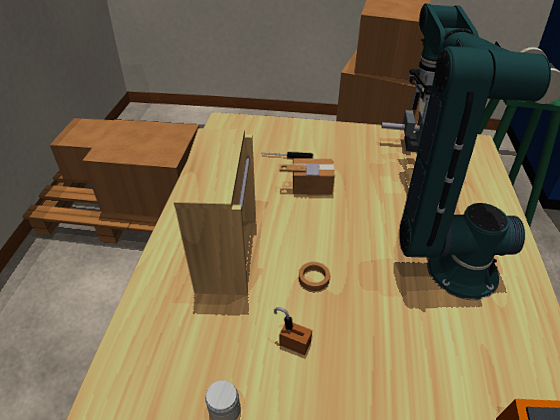

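View pics/top0.png

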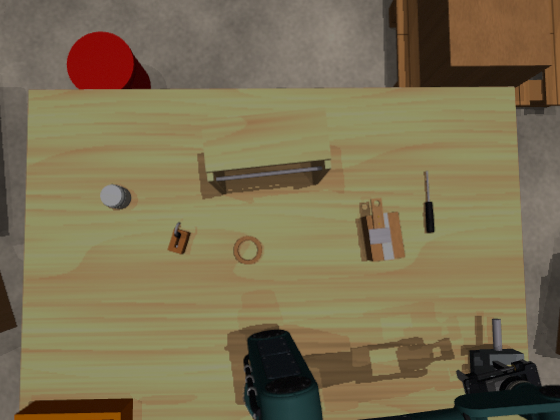

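```bash
python3 -c "
import bench;print(bench.grip_point_offset)"
```

```text
0.0188
```

Scene: hook stands in the holder at about (288,325), the scraper lies on the carton at (310,175), and the rail is at (245,185). Top: hook (180,237), scraper (378,220), rail (215..320,172). I'll zoom in to get yaws.

Run:
```python
from h import *
a=cv2.imread('pics/scene0.png');b=cv2.imread('pics/top0.png')
def c(i,x,y,w=66,h=50): return cv2.resize(i[y:y+h,x:x+w],(w*6,h*6),interpolation=cv2.INTER_CUBIC)
m=np.vstack([np.hstack([c(a,255,300),c(b,150,212)]),np.hstack([c(a,272,150),c(b,348,195,66,50)])])
cv2.imwrite('pics/z.png',m)
S={n:snap(n) for n in('scene','top')}
for n,q in [('top','holder'),('top','carton'),('top','scraper'),('top','hook'),('scene','scraper'),('scene','carton')]:
    for r in masks_of(n,q)[:1]:
        k=r['mask'].astype(np.uint8); p=np.argwhere(k)[:,::-1].astype(np.float32)
        print(n,q,r['score'],r['extent'],k.sum(), cv2.minAreaRect(p))
        if n=='top' :
            z={'holder':.054,'carton':.085,'scraper':.09,'hook':.1}[q]
            w=np.array([atz(S[n],x,z)[:2] for x in cv2.boxPoints(cv2.minAreaRect(p))]); print(w.round(3).tolist())
```

```text
top holder 0.85 [169.6, 228.0, 190.8, 256.5] 383 ((177.88677978515625, 241.396240234375), (18.6810359954834, 23.62601661682129), 15.945394515991211)
[[0.445, 0.337], [0.515, 0.317], [0.498, 0.262], [0.429, 0.282]]
top carton 0.96 [359.0, 209.5, 404.9, 260.4] 1321 ((382.0158996582031, 237.27261352539062), (47.12281799316406, 39.11243438720703), 81.46923065185547)
[[0.539, -0.256], [0.555, -0.374], [0.414, -0.391], [0.398, -0.273]]
top scraper 0.6 [367.7, 198.1, 389.9, 246.0] 645 ((379.5, 221.0), (44.0, 21.0), 90.0)
[[0.593, -0.286], [0.592, -0.35], [0.459, -0.346], [0.459, -0.282]]
top hook 0.51 [173.5, 231.4, 178.5, 239.0] 35 ((176.25, 233.75001525878906), (7.071067810058594, 4.949747085571289), 45.0)
[[0.497, 0.308], [0.507, 0.297], [0.492, 0.282], [0.482, 0.293]]
scene scraper 0.55 [279.9, 162.1, 321.6, 174.8] 325 ((299.5, 169.5), (11.0, 39.0), 90.0)
scene carton 0.57 [290.5, 161.0, 337.0, 190.9] 1187 ((313.5, 176.5), (35.0, 41.0), 90.0)
```

View pics/z.png

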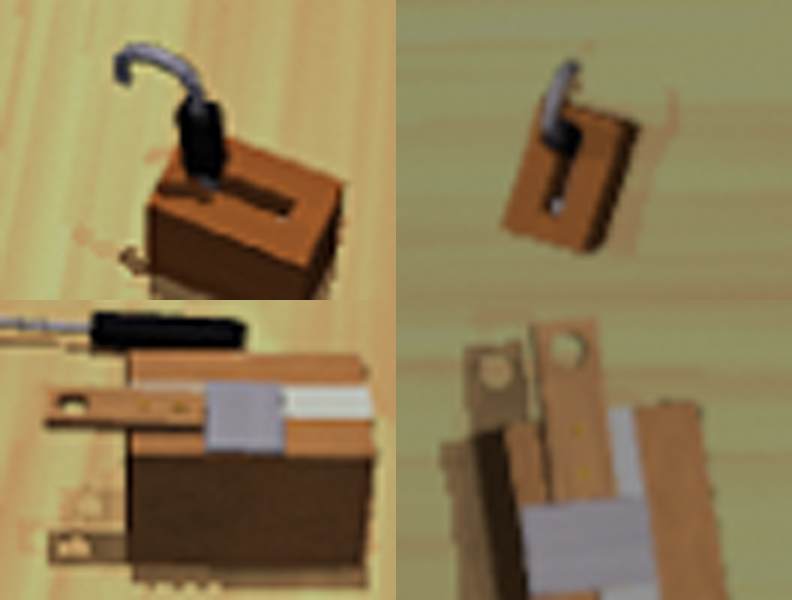

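Zoom: slot runs from about (577,150) to (557,207) in the crop, with the hook's lower tip visible at its near end and the bend leading far. The scraper hole is at top px (377,202.8) and scene px (284,167.5), its handle axis nearly along x, and the second tab is a shadow.

Run:
```python
from h import *
np.set_printoptions(precision=4,suppress=True)
S={n:snap(n) for n in('scene','top')};T=S['top'];C=S['scene']
t1=lambda X,Y:(150+(X-396)/6-.5+.08,212+Y/6-.42)
c1=lambda X,Y:(255+X/6-.42,300+Y/6-.42)
t2=lambda X,Y:(348+(X-396)/6-.42,195+(Y-300)/6-.42)
c2=lambda X,Y:(272+X/6-.42,150+(Y-300)/6-.42)
print('holder corners',*[atz(T,t1(*p),.054)[:2] for p in [(545,97),(638,125),(590,250),(503,225)]])
print('holder corners scene',*[atz(C,c1(*p),.054)[:2] for p in [(228,135),(343,185),(302,267),(150,203)]])
print('tip',*tri(C,c1(292,208),T,t1(557,206)))
print('bend end',*tri(C,c1(124,78),T,t1(574,68)))
print('sleeve top',*tri(C,c1(205,105),T,t1(563,130)))
for z in (.085,.089,.093): print('hole',z,atz(T,t2(570,347),z)[:2],atz(C,c2(72,405),z)[:2])
print('handle L',*[atz(T,t2(*p),.093)[:2] for p in [(533,325),(550,500),(590,322),(615,495)]])
print('blade end',*[atz(T,t2(*p),.088)[:2] for p in [(530,595),(655,580)]])
print('carton far corners',*[atz(T,t2(*p),.085)[:2] for p in [(505,425),(697,403)]])
# rail by lines: bright pixels
for q,z in [((214,179.5),.255),((320,169.5),.255)]: print('rail',atz(T,q,z)[:2])
print('rail',*[tri(C,place_of('scene','rail_mid')[0]['pixel'],T,place_of('top','rail_mid')[0]['pixel'])])
a=cv2.cvtColor(T['pixels'],cv2.COLOR_RGB2BGR);b=cv2.cvtColor(C['pixels'],cv2.COLOR_RGB2BGR)
cv2.imwrite('pics/r.png',np.hstack([cv2.resize(a[145:200,195:335],(560,220),interpolation=2).copy(),cv2.resize(b[125:215,200:260],(147,220))]))
```

```text
holder corners [0.5136 0.3105] [0.4987 0.2629] [0.435  0.2873] [0.4484 0.3317]
holder corners scene [0.4867 0.277 ] [0.4373 0.2948] [0.4505 0.3346] [0.5146 0.3135]
tip [0.4574 0.3052 0.0491] 0.000584328367131846
bend end [0.5278 0.286  0.101 ] 0.0024948406930622767
sleeve top [0.4957 0.292  0.0974] 0.00042076729499775713
hole 0.085 [ 0.5825 -0.3101] [ 0.5838 -0.3144]
hole 0.089 [ 0.5821 -0.3091] [ 0.5832 -0.3091]
hole 0.093 [ 0.5818 -0.3081] [ 0.5826 -0.3038]
handle L [ 0.5932 -0.2897] [ 0.5047 -0.2958] [ 0.5944 -0.3186] [ 0.5068 -0.3287]
blade end [ 0.4572 -0.2856] [ 0.4639 -0.349 ]
carton far corners [ 0.5432 -0.2759] [ 0.5532 -0.374 ]
rail [0.6345 0.1625]
rail [ 0.6584 -0.1194]
rail (array([0.6554, 0.0043, 0.2415]), np.float64(0.013752714553120634))
```

View pics/r.png

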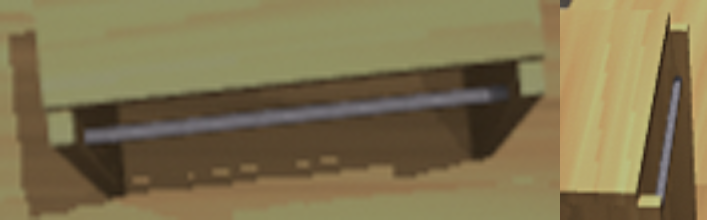

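```bash
cat > w.py <<'E'
import numpy as np
from scipy.spatial.transform import Rotation as Q
def Rt(yaw,th,flip): return Q.from_euler('z',yaw)*Q.from_euler('y',-th)*Q.from_euler('x',np.pi)*Q.from_euler('z',np.pi*flip)
E
python3 - <<'E'
from w import *
for nm,q1,yaw,th in [('holder',.54,-.3,.42),('lift',.54,-.3,.56),('carton',-.46,-.1,.56),('rail',.03,.085,.56),('hang',.03,.085,.83)]:
  for flip in (0,1):
    for b in (1.5,1.9,2.3):
      M=Q.from_euler('y',-b)*Q.from_euler('z',-q1)*Rt(yaw,th,flip)
      e=M.as_euler('ZYZ'); q6=(e[2]-np.pi/2+np.pi)%(2*np.pi)-np.pi
      # sign check with start: q6=-.103
      print(nm,flip,b,np.round([e[0],e[1],q6],2))
M=Q.from_euler('y',-1.458)*Q.from_euler('z',1.449)*Rt(.2248,0,0);print(M.as_euler('ZYZ'))
E
```

```text
holder 0 1.5 [-0.32  1.36  2.43]
holder 0 1.9 [-0.37  0.99  2.58]
holder 0 2.3 [-0.55  0.62  2.82]
holder 1 1.5 [-0.32  1.36 -0.71]
holder 1 1.9 [-0.37  0.99 -0.56]
holder 1 2.3 [-0.55  0.62 -0.32]
lift 0 1.5 [-0.43  1.27  2.46]
lift 0 1.9 [-0.52  0.92  2.67]
lift 0 2.3 [-0.79  0.59  3.02]
lift 1 1.5 [-0.43  1.27 -0.68]
lift 1 1.9 [-0.52  0.92 -0.48]
lift 1 2.3 [-0.79  0.59 -0.12]
carton 0 1.5 [0.21 1.12 1.17]
carton 0 1.9 [0.28 0.73 1.05]
carton 0 2.3 [0.56 0.36 0.73]
carton 1 1.5 [ 0.21  1.12 -1.97]
carton 1 1.9 [ 0.28  0.73 -2.09]
carton 1 2.3 [ 0.56  0.36 -2.41]
rail 0 1.5 [0.03 1.08 1.51]
rail 0 1.9 [0.05 0.68 1.49]
rail 0 2.3 [0.1  0.28 1.42]
rail 1 1.5 [ 0.03  1.08 -1.63]
rail 1 1.9 [ 0.05  0.68 -1.65]
rail 1 2.3 [ 0.1   0.28 -1.72]
hang 0 1.5 [0.06 0.81 1.5 ]
hang 0 1.9 [0.1  0.41 1.44]
hang 0 2.3 [1.28 0.04 0.26]
hang 1 1.5 [ 0.06  0.81 -1.65]
hang 1 1.9 [ 0.1   0.41 -1.7 ]
hang 1 2.3 [ 1.28  0.04 -2.88]
[-1.11022302e-16  1.68359265e+00  1.46779265e+00]
```

Emit:
apply_moves(commands=[[0,0,0.105,0.034,0.021,0.009,100],[0,0,0.21,0.067,0.042,0.018,100],[0,0,0.315,0.1,0.063,0.027,100],[0,0,0.42,0.134,0.084,0.036,100],[0,0,0.525,0.168,0.105,0.045,100]])

```text
time: 2.6
tool_pos: [0.2917, -0.4302, 0.251]
ee_rot: [3.141, 0.0, 0.754]
wrist_force: [0.5, 0.0, -0.3]
width: 0.0941
finger_force: 0.0
```

Emit:
apply_moves(commands=[[0,0,0.105,0.025,0.03,0.002,100],[0,0,0.21,0.05,0.06,0.004,100],[0,0,0.315,0.075,0.09,0.006,100],[0,0,0.42,0.1,0.121,0.008,100],[0,0,0.525,0.124,0.151,0.01,100]])

```text
time: 3.1
tool_pos: [0.4155, -0.2788, 0.2607]
ee_rot: [3.141, 0.0, 1.279]
wrist_force: [0.3, -0.1, -0.4]
width: 0.0941
finger_force: 0.0
```

Emit:
apply_moves(commands=[[0,0,0.105,0.015,0.035,0,100],[0,0,0.21,0.03,0.07,0,100],[0,0,0.315,0.045,0.105,0,100],[0,0,0.42,0.06,0.141,0,100],[0,0,0.525,0.074,0.176,0,100]])

```text
time: 3.6
tool_pos: [0.489, -0.1026, 0.2606]
ee_rot: [3.141, 0.0, 1.804]
wrist_force: [1.0, -0.4, 0.5]
width: 0.0938
finger_force: 0.0
```

Emit:
apply_moves(commands=[[0,0,0.105,0.0,0.04,-0.002,100],[0,0,0.21,0.001,0.08,-0.004,100],[0,0,0.315,0.001,0.12,-0.006,100],[0,0,0.42,0.002,0.16,-0.008,100],[0,0,0.525,0.002,0.199,-0.01,100]])

```text
time: 4.1
tool_pos: [0.4904, 0.0965, 0.2506]
ee_rot: [3.141, 0.0, 2.329]
wrist_force: [0.4, 0.2, -0.1]
width: 0.0946
finger_force: 0.0
```

Emit:
apply_moves(commands=[[0,0,0.105,-0.007,0.043,-0.01,100],[0,0,0.21,-0.014,0.085,-0.02,100],[0,0,0.315,-0.021,0.127,-0.03,100],[0,0,0.42,-0.029,0.17,-0.04,100],[0,0,0.516,-0.037,0.212,-0.05,100]])

```text
time: 4.6
tool_pos: [0.453, 0.3086, 0.2003]
ee_rot: [3.141, 0.0, 2.845]
wrist_force: [0.4, -0.3, 0.1]
width: 0.0942
finger_force: 0.0
```

Emit:
apply_moves(commands=[[-0.031,-0.1,0,0,0,0,100],[-0.062,-0.2,0,0,0,-0.005,100],[-0.093,-0.3,0,0,0,-0.01,100],[-0.124,-0.401,0,0,0,-0.015,100],[-0.124,-0.401,0,0,0,-0.02,100]])

```text
time: 5.1
tool_pos: [0.4507, 0.3075, 0.1787]
ee_rot: [-3.14, 0.418, 2.846]
wrist_force: [0.3, 0.0, 0.3]
width: 0.0943
finger_force: 0.0
```

Emit:
apply_moves(commands=[[0,0,0,0.012,-0.004,-0.028,100],[0,0,0,0.024,-0.007,-0.055,100],[0,0,0,0.036,-0.011,-0.083,100],[0,0,0,0.048,-0.0145,-0.11,100],[0,0,0,0.048,-0.0145,-0.11,100]])

```text
time: 5.6
tool_pos: [0.5006, 0.2895, 0.0657]
ee_rot: [-3.134, 0.413, 2.841]
wrist_force: [-0.2, 0.5, -0.8]
width: 0.0938
finger_force: 0.0
```

Run:
```python
from h import *
print(get_obs()['tool_pos'],get_obs()['ee_rot'],get_obs()['joint_positions'])
a=snap('scene');b=snap('top')
for n,s in(('scene',a),('top',b)):
  for q in('hook_top','hook_tip','hook'):
    print(n,q,[(np.round(r['pixel'],1),round(r['score'],2)) for r in place_of(n,q)[:2]])
i=cv2.cvtColor(a['pixels'],cv2.COLOR_RGB2BGR);j=cv2.cvtColor(b['pixels'],cv2.COLOR_RGB2BGR)
cv2.imwrite('pics/g.png',np.hstack([cv2.resize(i[290:360,250:330],(400,350),interpolation=2),cv2.resize(j[200:270,140:220],(400,350),interpolation=2)]))
```

```text
[0.50056873 0.28946445 0.06566591] [-3.13446073  0.41284196  2.84053431] [ 0.62338225  0.06643929  1.73820815 -0.37018565  1.11322143 -0.51734092]
scene hook_top [(array([222.8, 408.5]), 0.53), (array([281.5, 306.6]), 0.39)]
scene hook_tip []
scene hook []
top hook_top [(array([175.5, 228.2]), 0.45)]
top hook_tip [(array([175.1, 244.2]), 0.39), (array([379. , 202.9]), 0.37)]
top hook [(array([180.4, 233.3]), 0.48)]
```

View pics/g.png

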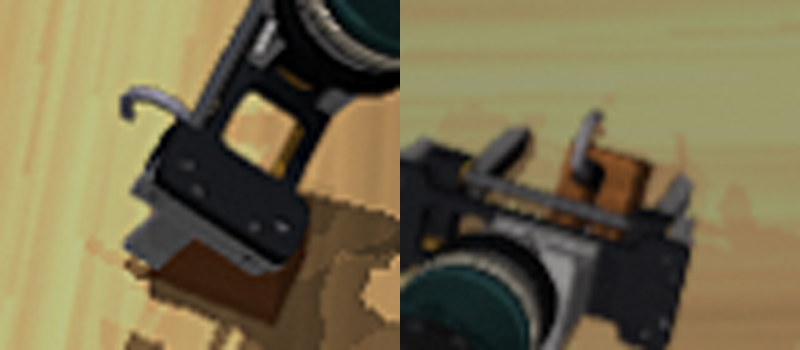

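The fingers straddle the hook's sleeve (top crop: fingers at (510,150) and (680,190), sleeve at (590,178)). I'm closing the gripper.

Emit:
apply_moves(commands=[[0,0,0,0,0,0.002,0],[0,0,0,0,0,0.002,0],[0,0,0,0,0,0.002,0],[0,0,0,0,0,0.002,0],[0,0,0,0,0,0.002,0]])

```text
time: 6.5
tool_pos: [0.5015, 0.2923, 0.0724]
ee_rot: [3.141, 0.42, 2.841]
wrist_force: [-0.1, 0.6, -0.3]
width: 0.0574
finger_force: 0.0
```

Emit:
apply_moves(commands=[[0,0,0,0,0,0,0],[0,0,0,0,0,0,0],[0,0,0,0,0,0,0],[0,0,0,0,0,0,0],[0,0,0,0,0,0,0]])

```text
time: 7.0
tool_pos: [0.5016, 0.2923, 0.0725]
ee_rot: [3.141, 0.42, 2.841]
wrist_force: [-0.4, -0.8, -0.7]
width: 0.0176
finger_force: 0.0
```

Emit:
apply_moves(commands=[[0,0,0,0,0,0,0],[0,0,0,0,0,0,0],[0,0,0,0,0,0,0],[0,0,0,0,0,0.01,0],[0,0,0,0,0,0.025,0]])

```text
time: 7.5
tool_pos: [0.5013, 0.2925, 0.0968]
ee_rot: [3.141, 0.418, 2.841]
wrist_force: [1.2, 3.1, -1.9]
width: 0.012
finger_force: 30.0
```

Emit:
apply_moves(commands=[[0,0,0,0,0,0.02,0],[0,0,0,0,0,0.045,0],[0,0,0,0,0,0.075,0],[0,0,0,0,0,0.105,0],[0,0,0,0,0,0.13,0]])

```text
time: 8.0
tool_pos: [0.5013, 0.2919, 0.2306]
ee_rot: [3.141, 0.421, 2.84]
wrist_force: [0.8, 0.5, -0.4]
width: 0.0121
finger_force: 30.0
```

```bash
cat > hk.py <<'E'
from h import *
from w import *
np.set_printoptions(precision=4,suppress=True)
from scipy.optimize import least_squares
o=get_obs();print(o['time'],o['tool_pos'],o['ee_rot'],o['width'],o['finger_force'],o['wrist_force'])
a=snap('scene');b=snap('top')
P={}
for n,s in(('scene',a),('top',b)):
  for q in('hook_top','hook_tip','hook_low','hook'):
    r=place_of(n,q); print(n,q,[(np.round(x['pixel'],1),round(x['score'],2)) for x in r[:2]])
    if r: P[n,q]=r[0]['pixel']
for q in('hook_top','hook_tip','hook_low','hook'):
    if ('scene',q) in P and ('top',q) in P: print(q,*tri(a,P['scene',q],b,P['top',q]))
E
cat > crop.py <<'E'
from h import *
def crop(name,a,b,ca,cb,w=80,h=70,k=5):
    out=[]
    for s,(x,y) in((a,ca),(b,cb)):
        i=cv2.cvtColor(s['pixels'],cv2.COLOR_RGB2BGR); x=int(np.clip(x-w//2,0,560-w)); y=int(np.clip(y-h//2,0,420-h)); print('crop origin',x,y)
        out.append(cv2.resize(i[y:y+h,x:x+w],(w*k,h*k),interpolation=2))
    cv2.imwrite('pics/'+name,np.hstack(out))
E
python3 - <<'E'
from hk import *
from crop import crop
g=o['tool_pos']
crop('h1.png',a,b,proj(a,[g])[0],proj(b,[g])[0])
print(proj(a,[g]),proj(b,[g]))
E
```

```text
8.0 [0.5013 0.2919 0.2306] [3.1406 0.4205 2.8399] 0.012079048627972733 29.997728168964386 [ 0.804   0.5318 -0.3738]
scene hook_top [(array([281.2, 263.1]), 0.44)]
scene hook_tip [(array([304.7, 296.4]), 0.68)]
scene hook_low [(array([298.9, 302.6]), 0.59)]
scene hook [(array([290.2, 284.9]), 0.44)]
top hook_top [(array([160.6, 226.7]), 0.51), (array([383.1, 244. ]), 0.36)]
top hook_tip [(array([165.8, 246.5]), 0.65), (array([382.9, 243. ]), 0.28)]
top hook_low [(array([267.8, 175.9]), 0.42), (array([167.3, 239.8]), 0.39)]
top hook [(array([165.1, 233. ]), 0.59), (array([247.4, 247.8]), 0.3)]
hook_top [0.5126 0.2927 0.2951] 0.005333818936594183
hook_tip [0.4598 0.3017 0.2009] 0.0026649132787108553
hook_low [ 0.5924  0.0388 -0.1579] 0.2209567527575761
hook [0.4947 0.2967 0.2301] 0.0003829341510717329
crop origin 247 247
crop origin 126 195
[[287.3832 282.6625]] [[166.8796 230.5982]]
```

View pics/h1.png

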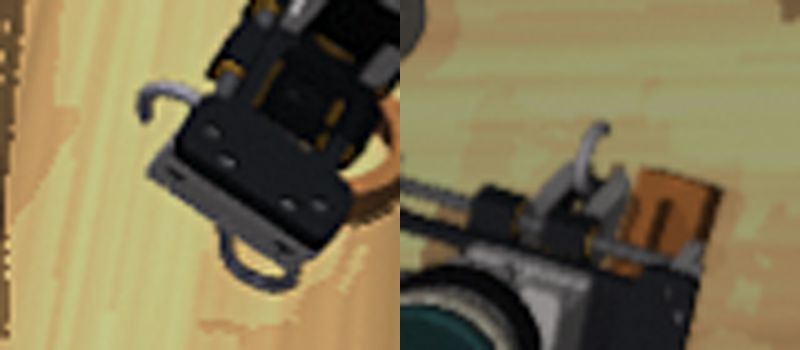

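The hook is firmly gripped and out of its block. Upper bend end is at scene px (276,270), and the lower bend hangs around (299,303). Next I'm fitting the hook's pose relative to the tool.

```bash
cat > fit.py <<'E'
from h import *
from w import *
from scipy.optimize import least_squares
PT={'hook_top':(16,58),'hook_low':(-16,-58),'hook_tip':(-32,-32.5),'hook':(0,0),'end':(32,32.5)}
# hook pose in tool frame by (lean relative to tool x/z plane, offset); param: phi (world lean, top toward +x), ox, oz from grasp point in yawed frame
def hookpts(p,tcp,yaw,th,names):
    R=Q.from_euler('z',yaw)*Q.from_euler('y',p[0])
    zt=np.array([np.sin(th)*np.cos(yaw),np.sin(th)*np.sin(yaw),-np.cos(th)])
    G=tcp-0.0188*zt
    O=G+Q.from_euler('z',yaw).apply([p[1],p[3] if len(p)>3 else 0,p[2]])
    return np.array([O+R.apply([PT[n][0]/1e3,0,PT[n][1]/1e3]) for n in names]),O
def fit(tcp,yaw,th,obs):  # obs list (snap,name,pixel,weight)
    def f(p):
        r=[]
        for s,n,px,w in obs: r+=list(w*(proj(s,hookpts(p,tcp,yaw,th,[n])[0])[0]-px))
        return r+[p[1]/.004, (p[2]+.010)/.005, p[3]/.002, p[0]/.3]
    s=least_squares(f,[.1,0,-.01,0],loss='soft_l1'); return s.x,np.array(f(s.x))
E
python3 - <<'E'
from fit import *
np.set_printoptions(precision=3,suppress=True)
o=get_obs();a=snap('scene');b=snap('top')
obs=[(a,'end',(276.2,269.6),1),(b,'end',(166.6,219.6),1),(a,'hook_tip',(304.7,296.4),.5),(a,'hook_low',(298.9,302.6),.7),(b,'hook_tip',(165.8,246.5),.5),(a,'hook_top',(281.2,263.1),.5),(b,'hook_top',(160.6,226.7),.5),(a,'hook',(290.2,284.9),.3),(b,'hook',(165.1,233),.3)]
print(o['tool_pos'],o['ee_rot'],o['joint_positions'])
p,r=fit(o['tool_pos'],o['ee_rot'][2]-np.pi,o['ee_rot'][1],obs);print(p,r,hookpts(p,o['tool_pos'],o['ee_rot'][2]-np.pi,o['ee_rot'][1],['hook_tip','end']))
E
```

```text
[0.501 0.292 0.226] [-3.139  0.418  2.842] [ 0.627 -0.033  1.513 -0.336  1.412 -0.632]
[ 0.092 -0.    -0.01   0.001] [-0.159 -0.015  0.229  0.798  0.075  0.314 -0.145 -0.405 -0.775 -0.375
  0.364  0.199  1.058 -0.818  0.127 -0.423  0.123  0.11  -0.012  0.018
  0.41   0.308] (array([[0.461, 0.305, 0.203],
       [0.527, 0.285, 0.262]]), array([0.494, 0.295, 0.233]))
```

Emit:
apply_moves(commands=[[0,0,0.04,-0.008,-0.038,0.002,0],[0,0,0.08,-0.016,-0.077,0.004,0],[0,0,0.12,-0.025,-0.115,0.007,0],[0,0,0.155,-0.033,-0.153,0.01,0],[0,0,0.19,-0.041,-0.192,0.012,0]])

```text
time: 9.1
tool_pos: [0.4599, 0.0992, 0.2396]
ee_rot: [-3.141, 0.42, 3.034]
wrist_force: [-0.2, -0.3, -1.0]
width: 0.0117
finger_force: 30.0
```

Emit:
apply_moves(commands=[[0,0,0.04,0,-0.04,0,0],[0,0,0.08,0,-0.08,0,0],[0,0,0.12,0,-0.12,0,0],[0,0,0.16,0,-0.16,0,0],[0,0,0.195,0,-0.2,0,0]])

```text
time: 9.6
tool_pos: [0.46, -0.1015, 0.2398]
ee_rot: [-3.141, 0.421, -3.056]
wrist_force: [0.8, -0.3, -0.4]
width: 0.0115
finger_force: 30.0
```

Emit:
apply_moves(commands=[[0.002,-0.018,0,0.01,-0.036,0,0],[0.004,-0.036,0,0.02,-0.072,0,0],[0.006,-0.054,0,0.032,-0.106,0,0],[0.007,-0.072,0,0.045,-0.14,0,0],[0.008,-0.09,0,0.06,-0.17,0,0]])

```text
time: 10.1
tool_pos: [0.5204, -0.2719, 0.2391]
ee_rot: [3.141, 0.51, -3.059]
wrist_force: [0.7, -0.6, 0.5]
width: 0.0117
finger_force: 30.0
```

Emit:
apply_moves(commands=[[0,0,0,0.035,-0.008,-0.006,0],[0,0,0,0.07,-0.016,-0.012,0],[0,0,0,0.105,-0.024,-0.018,0],[0,0,0,0.144,-0.032,-0.03,0],[0,0,0,0.144,-0.032,-0.03,0]])

```text
time: 10.6
tool_pos: [0.6664, -0.3013, 0.203]
ee_rot: [3.135, 0.504, -3.059]
wrist_force: [-0.5, 1.3, -1.0]
width: 0.012
finger_force: 30.0
```

Emit:
apply_moves(commands=[[0,0,0,0,-0.001,-0.028,0],[0,0,0,0,-0.001,-0.056,0],[0,0,0,0,-0.002,-0.084,0],[0,0,0,0,-0.002,-0.113,0],[0,0,0,0,-0.002,-0.113,0]])

```text
time: 11.1
tool_pos: [0.6608, -0.3014, 0.0897]
ee_rot: [3.132, 0.501, -3.061]
wrist_force: [-0.8, 0.6, -1.3]
width: 0.0117
finger_force: 30.0
```

Run:
```python
from hk import *
from crop import crop
g=o['tool_pos']-[.03,0,0]
print(o['joint_positions'])
for n in('scene','top'):
    print(n,[(np.round(x['pixel'],1),round(x['score'],2)) for x in place_of(n,'hole')[:2]])
crop('t1.png',a,b,proj(a,[g])[0],proj(b,[g])[0])
```

```text
11.1 [ 0.6608 -0.3014  0.0897] [ 3.1324  0.5007 -3.0612] 0.01168875021358026 29.997151494026184 [-0.7555  0.6126 -1.3388]
scene hook_top [(array([256.9, 154.7]), 0.59)]
scene hook_tip [(array([274.3, 171.9]), 0.41)]
scene hook_low [(array([268.7, 181.3]), 0.62)]
scene hook [(array([264.2, 170.4]), 0.52)]
top hook_top [(array([374.6, 169.8]), 0.55), (array([374.4, 185.2]), 0.51)]
top hook_tip [(array([373.8, 204. ]), 0.4), (array([372.6, 191.2]), 0.36)]
top hook_low [(array([372.1, 186.1]), 0.53)]
top hook [(array([369.8, 183.8]), 0.71), (array([373.3, 176. ]), 0.36)]
hook_top [ 0.6727 -0.2925  0.1438] 0.0017516105239897177
hook_tip [ 0.5967 -0.3035  0.0695] 0.035730195053507344
hook_low [ 0.6387 -0.3141  0.0166] 0.004178501099044394
hook [ 0.6442 -0.2915  0.081 ] 0.007733467339658592
[-0.6694  0.2504  1.5041  0.3956  1.0478 -2.4634]
scene [(array([281.9, 169.8]), 0.84)]
top [(array([377.3, 203.4]), 0.76), (array([427.8, 201.4]), 0.74)]
crop origin 229 132
crop origin 333 151
```

View pics/t1.png

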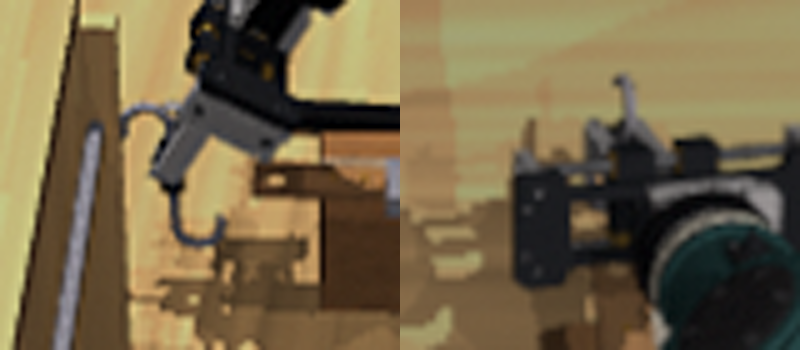

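The scene crop shows the tip at (222,217), i.e. px (273,175), below and beyond the handle end (253,180), with the hole at (272,181), i.e. px (283,168). Joint 6 is near its limit, so I'll turn the hook's yaw by about -0.19 and re-measure.

Emit:
apply_moves(commands=[[0,0,-0.062,-0.004,-0.003,0,0],[0,0,-0.124,-0.008,-0.006,0,0],[0,0,-0.185,-0.012,-0.008,0,0],[0,0,-0.185,-0.012,-0.008,0,0],[0,0,-0.185,-0.012,-0.008,0,0]])

```text
time: 12.2
tool_pos: [0.6527, -0.3115, 0.0966]
ee_rot: [3.141, 0.51, 3.042]
wrist_force: [-0.0, -0.2, -0.8]
width: 0.0116
finger_force: 30.0
```

```bash
cat > thr.py <<'E'
from hk import *
from fit import *
yaw=(o['ee_rot'][2]-np.pi+np.pi)%(2*np.pi)-np.pi; th=o['ee_rot'][1]
obs=[(s,q,P[n,q],.5) for n,s in(('scene',a),('top',b)) for q in('hook_top','hook_tip','hook_low','hook') if (n,q) in P]
p,r=fit(o['tool_pos'],yaw,th,obs); print('fit',p,r)
p0=np.array([.51-th,-.0005,-.010,.0005]); X,O=hookpts(p0,o['tool_pos'],yaw,th,['hook_tip','hook_low','hook_top']); print('model tip,low,top',X,'O',O)
print('model px scene',proj(a,X),'top',proj(b,X)); print('model hole px',proj(a,[[.5825,-.309,.089]]),proj(b,[[.5825,-.309,.089]]))
print('q',o['joint_positions'],yaw,th)
E
python3 - <<'E'
from thr import *
from crop import crop
print([(n,np.round(x['pixel'],1)) for n in('scene','top') for x in place_of(n,'hole')[:1]])
crop('t2.png',a,b,(270,170),(370,190),w=50,h=40,k=8)
E
```

```text
12.2 [ 0.6527 -0.3115  0.0966] [3.1408 0.5103 3.042 ] 0.011630570535827594 29.997645020484924 [-0.0453 -0.1889 -0.8171]
scene hook_top [(array([260.6, 145.8]), 0.58)]
scene hook_tip [(array([273.3, 171.7]), 0.66)]
scene hook_low []
scene hook [(array([318. , 167.9]), 0.64), (array([265.9, 161.6]), 0.5)]
top hook_top [(array([378.1, 173.7]), 0.38)]
top hook_tip [(array([120.4, 198.1]), 0.27)]
top hook_low [(array([372.4, 189.6]), 0.38), (array([271. , 175.7]), 0.16)]
top hook [(array([374.5, 180.9]), 0.37)]
hook_top [ 0.6575 -0.2932  0.1802] 0.001903818776360256
hook_tip [0.544  0.3078 0.5434] 0.03103374449715062
hook [ 0.5521 -0.2802  0.1397] 0.17795944628735788
fit [ 0.0204 -0.0011 -0.0127  0.0024] [  0.2849   1.3666   1.164    0.1001 -25.8084  -2.3713   1.8916  -0.0202
 126.4763  -2.0928  -0.3132   0.1455   1.0558   0.6115  -0.2626  -0.543
   1.1973   0.0679]
model tip,low,top [[ 0.6113 -0.3069  0.0705]
 [ 0.6272 -0.3085  0.045 ]
 [ 0.659  -0.3116  0.1611]] O [ 0.6431 -0.3101  0.1031]
model px scene [[275.4159 171.0575]
 [271.0007 176.1836]
 [261.4827 147.489 ]] top [[374.1476 193.5097]
 [372.587  189.3095]
 [382.7906 173.7806]]
model hole px [[283.7857 167.1153]] [[376.5486 202.2968]]
q [-0.6489  0.2001  1.5538  0.3159  0.9666 -2.2451] -0.09960400201835684 0.510306705407257
[('top', array([379. , 203.4]))]
crop origin 245 150
crop origin 345 170
```

View pics/t2.png

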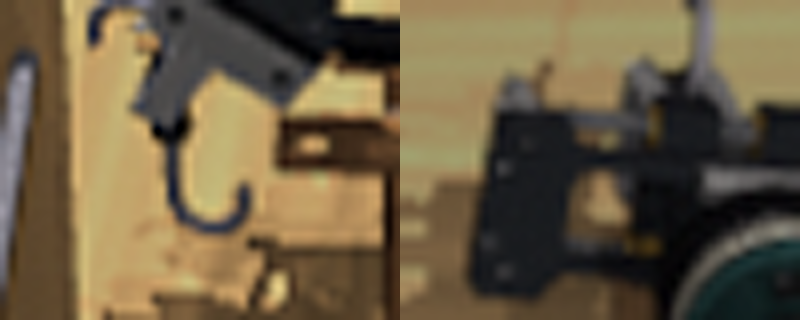

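Scene crop: tip at px (275,172.7), hole at (284,167.7), matching the model within about 1 px. I'll move under the hole and raise the tip through.

Emit:
apply_moves(commands=[[0,0,0,-0.01,-0.001,0,0],[0,0,0,-0.02,-0.002,0,0],[0,0,0,-0.029,-0.003,0,0],[0,0,0,-0.029,-0.003,0,0],[0,0,0,-0.029,-0.003,0,0]])

```text
time: 13.3
tool_pos: [0.6232, -0.315, 0.0968]
ee_rot: [3.141, 0.511, 3.04]
wrist_force: [-0.1, -0.0, -0.1]
width: 0.0115
finger_force: 30.0
```

Emit:
apply_moves(commands=[[0,0,0,0,0,0.005,0],[0,0,0,0,0,0.011,0],[0,0,0,0,0,0.017,0],[0,0,0,0,0,0.023,0],[0,0,0,0,0,0.026,0]])

```text
time: 13.8
tool_pos: [0.6242, -0.315, 0.124]
ee_rot: [-3.141, 0.512, 3.041]
wrist_force: [0.1, 0.1, -0.3]
width: 0.0119
finger_force: 30.0
```

Run:
```python
from thr import *
from crop import crop
print([(n,np.round(x['pixel'],1)) for n in('scene','top') for q in('scraper','hole','blade_edge') for x in place_of(n,q)[:1]])
crop('t3.png',a,b,(285,165),(378,200),w=50,h=40,k=8)
```

```text
13.8 [ 0.6242 -0.315   0.124 ] [-3.1414  0.5117  3.0412] 0.011861010231447415 29.997535943984985 [ 0.0898  0.0924 -0.3327]
scene hook_top [(array([268.9, 143.1]), 0.42)]
scene hook_tip [(array([281.6, 167.2]), 0.64)]
scene hook_low [(array([276.2, 173.5]), 0.57)]
scene hook [(array([275.3, 158.2]), 0.44), (array([283.6, 164.4]), 0.34)]
top hook_top [(array([374.7, 203.8]), 0.59), (array([386.1, 182. ]), 0.48)]
top hook_tip []
top hook_low [(array([376.7, 197.3]), 0.4)]
top hook [(array([381.7, 191.6]), 0.47)]
hook_top [ 0.5976 -0.2707  0.2096] 0.05840831439504904
hook_low [ 0.6058 -0.3191  0.0506] 0.00889141680366196
hook [ 0.6127 -0.3184  0.1168] 0.0012015353544070919
fit [-0.1559 -0.002  -0.0175  0.0005] [ 2.1112 -0.2658  0.5177  0.1271  0.4267 -0.8171 -0.0806 -0.3027  5.6476
 -8.7239 -0.6087 -0.9867 -0.601  -0.2774 -0.4989 -1.4974  0.247  -0.5195]
model tip,low,top [[ 0.5828 -0.3103  0.0979]
 [ 0.5988 -0.3119  0.0724]
 [ 0.6304 -0.3151  0.1885]] O [ 0.6146 -0.3135  0.1304]
model px scene [[283.7738 164.8073]
 [279.1837 170.0663]
 [270.0073 140.6918]] top [[377.6828 201.944 ]
 [376.0247 197.4735]
 [386.7969 182.3885]]
model hole px [[283.7857 167.1153]] [[376.5486 202.2968]]
q [-0.6856  0.1297  1.5783  0.3229  1.0196 -2.2681] -0.10038098168900378 0.5117472359139552
[('scene', array([285.1, 168.7])), ('scene', array([318.3, 167.7])), ('top', array([375.4, 204.7])), ('top', array([376.5, 204.3])), ('top', array([380.7, 243.8]))]
crop origin 260 145
crop origin 353 180
```

View pics/t3.png

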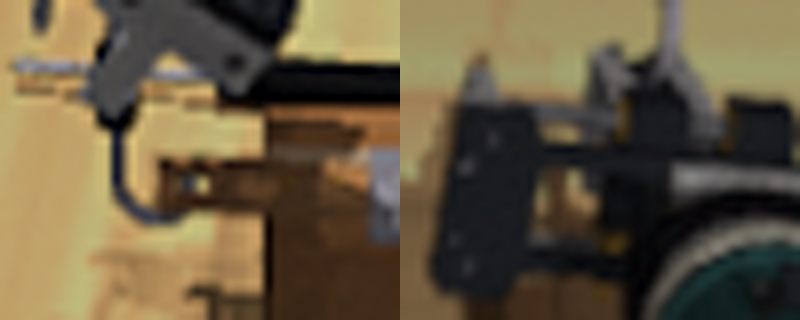

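The lower bend passes under the handle end and the wire shows inside the hole at about crop (185,182), with no contact force, so the tip is in the hole. I'll lift along an arc about the blade edge.

Emit:
apply_moves(commands=[[0,0,0,-0.001,0,0.004,0],[0,0,0,-0.002,0,0.009,0],[0,0,0,-0.002,0,0.016,0],[0,0,0,-0.003,0,0.023,0],[0,0,0,-0.004,0,0.03,0]])

```text
time: 15.1
tool_pos: [0.6196, -0.3147, 0.1534]
ee_rot: [3.141, 0.51, 3.041]
wrist_force: [0.8, 0.4, -1.6]
width: 0.0117
finger_force: 30.0
```

Run:
```python
from thr import *
for q in('scraper','hole','blade_edge'):
  print(q,[(n,np.round(x['pixel'],1),round(x['score'],2)) for n in('scene','top') for x in place_of(n,q)[:1]])
```

```text
15.1 [ 0.6196 -0.3147  0.1534] [3.1408 0.5104 3.0407] 0.011674503319138944 29.99711573123932 [ 0.76    0.3783 -1.5879]
scene hook_top [(array([271.6, 135.9]), 0.45)]
scene hook_tip [(array([284.7, 159.7]), 0.39)]
scene hook_low [(array([276. , 148.5]), 0.53), (array([278.8, 163.4]), 0.49)]
scene hook [(array([241.7, 183.1]), 0.64), (array([281.9, 165.2]), 0.6)]
top hook_top [(array([387.2, 183.3]), 0.49)]
top hook_tip [(array([381.5, 204. ]), 0.39)]
top hook_low [(array([377. , 195.1]), 0.52), (array([182.1, 241. ]), 0.28)]
top hook [(array([384.4, 188.9]), 0.57)]
hook_top [ 0.6246 -0.3101  0.2109] 0.0008009433547920483
hook_tip [ 0.5779 -0.3172  0.1146] 0.005520195215962642
hook_low [ 0.6013 -0.2888  0.1773] 0.010894765838600558
hook [ 0.6905 -0.3569 -0.0327] 0.10889152979812329
fit [-0.0805  0.0027 -0.014   0.0006] [  0.0626  -0.9021  -0.602   -0.2104   1.1562   7.8832  16.7013 -16.7707
   1.0286   0.0017  -0.9197  -1.5674   0.5465   0.2779  -0.4916   0.4326
   0.6732  -0.8025   0.275   -0.2683]
model tip,low,top [[ 0.5782 -0.31    0.1273]
 [ 0.5941 -0.3116  0.1018]
 [ 0.6259 -0.3148  0.2178]] O [ 0.61   -0.3132  0.1598]
model px scene [[285.2205 157.9572]
 [280.5581 163.3818]
 [271.2781 133.2661]] top [[380.082  202.6582]
 [378.3383 198.0841]
 [389.6028 182.6316]]
model hole px [[283.7857 167.1153]] [[376.5486 202.2968]]
q [-0.6906  0.1018  1.5483  0.3143  1.0776 -2.252 ] -0.10093946870641712 0.5104369433511118
scraper [('scene', array([283.8, 164.2]), 0.81), ('top', array([374. , 203.3]), 0.66)]
hole [('scene', array([284.9, 166.1]), 0.84), ('top', array([379.6, 204.9]), 0.7)]
blade_edge [('scene', array([316.8, 171. ]), 0.7), ('top', array([381.7, 240.9]), 0.61)]
```

Emit:
apply_moves(commands=[[0,0,0,-0.002,0,0.01,0],[0,0,0,-0.005,0,0.02,0],[0,0,0,-0.008,-0.001,0.03,0],[0,0,0,-0.012,-0.001,0.039,0],[0,0,0,-0.017,-0.001,0.048,0]])

```text
time: 16.4
tool_pos: [0.6025, -0.3159, 0.2022]
ee_rot: [3.141, 0.512, 3.041]
wrist_force: [0.8, -0.2, -0.7]
width: 0.0115
finger_force: 30.0
```

Emit:
apply_moves(commands=[[0,0,0,-0.006,0,0.008,0],[0,0,0,-0.012,-0.001,0.016,0],[0,0,0,-0.018,-0.001,0.023,0],[0,0,0,-0.025,-0.002,0.03,0],[0,0,0,-0.033,-0.002,0.036,0]])

```text
time: 16.9
tool_pos: [0.569, -0.3178, 0.2371]
ee_rot: [3.141, 0.51, 3.04]
wrist_force: [-0.1, -0.4, -1.9]
width: 0.0125
finger_force: 30.0
```

Emit:
apply_moves(commands=[[0,0,0,-0.008,0,0.006,0],[0,0,0,-0.016,-0.001,0.01,0],[0,0,0,-0.024,-0.002,0.014,0],[0,0,0,-0.032,-0.002,0.017,0],[0,0,0,-0.038,-0.003,0.02,0]])

```text
time: 17.4
tool_pos: [0.5307, -0.3206, 0.2566]
ee_rot: [3.14, 0.51, 3.04]
wrist_force: [-0.1, 1.3, -1.2]
width: 0.0117
finger_force: 30.0
```

Emit:
apply_moves(commands=[[0,0,0,0,0,0.003,0],[0,0,0,0,0,0.007,0],[0,0,0,0,0,0.012,0],[0,0,0,0,0,0.018,0],[0,0,0,0,0,0.025,0]])

```text
time: 17.9
tool_pos: [0.5318, -0.3205, 0.2817]
ee_rot: [3.14, 0.51, 3.041]
wrist_force: [1.1, -0.0, -1.4]
width: 0.0116
finger_force: 30.0
```

Run:
```python
from thr import *
for q in('scraper','hole','blade_edge'):
  c={n:place_of(n,q)[:1] for n in('scene','top')}
  print(q,[(n,np.round(x['pixel'],1),round(x['score'],2)) for n in c for x in c[n]])
  if c['scene'] and c['top']: print(tri(a,c['scene'][0]['pixel'],b,c['top'][0]['pixel']))
for n in ('scene','top'):
  m=masks_of(n,'scraper'); print(n,[(x['extent'],x['score'],x['mask'].sum()) for x in m[:2]])
```

```text
17.9 [ 0.5318 -0.3205  0.2817] [3.1401 0.5097 3.0406] 0.01164834976714006 29.99703973531723 [ 1.0809 -0.0315 -1.4493]
scene hook_top [(array([299.1, 100.3]), 0.4)]
scene hook_tip [(array([313.4, 127.7]), 0.59), (array([304.8, 135.8]), 0.16)]
scene hook_low [(array([306.5, 134.7]), 0.64)]
scene hook [(array([302.8, 117.6]), 0.65)]
top hook_top [(array([405.4, 211.1]), 0.47)]
top hook_tip [(array([395.4, 229.9]), 0.58)]
top hook_low [(array([424.7, 199.6]), 0.62), (array([394.2, 224.4]), 0.55)]
top hook [(array([402. , 216.9]), 0.49)]
hook_top [ 0.5394 -0.3168  0.3429] 9.89112801920942e-05
hook_tip [ 0.4928 -0.3179  0.249 ] 0.005020541002706422
hook_low [ 0.5504 -0.4333  0.1503] 0.06647606069791229
hook [ 0.5273 -0.3281  0.2769] 0.002066364766424094
fit [-0.0553  0.0032 -0.0139 -0.0003] [  0.2067  -0.3675  -0.8668  -0.1337  -0.2685  -0.713    0.014   -0.3781
   0.9675   0.174   -0.0682  -0.1017 -15.7901  11.9532  -1.0691   0.4435
   0.7994  -0.7818  -0.1565  -0.1843]
model tip,low,top [[ 0.4904 -0.3158  0.2556]
 [ 0.5063 -0.3174  0.2301]
 [ 0.5381 -0.3207  0.3461]] O [ 0.5222 -0.319   0.2881]
model px scene [[313.4366 126.2663]
 [308.0994 132.4458]
 [299.6421  98.7925]] top [[395.4222 231.718 ]
 [393.1315 225.975 ]
 [407.391  211.5225]]
model hole px [[283.7857 167.1153]] [[376.5486 202.2968]]
q [-0.819  -0.0912  1.4868  0.3356  1.3605 -2.2952] -0.10100923971533593 0.5097438348826757
scraper [('scene', array([308.5, 136.1]), 0.57), ('top', array([393.6, 224. ]), 0.54)]
(array([ 0.5084, -0.3241,  0.2121]), np.float64(0.00752644710690133))
hole [('top', array([390.6, 225.2]), 0.49)]
blade_edge [('scene', array([297.2, 164.1]), 0.55), ('top', array([376.5, 237.1]), 0.68)]
(array([ 0.5062, -0.2957,  0.119 ]), np.float64(0.05881791374968739))
scene [([300.9, 130.4, 311.2, 163.8], 0.58, np.int64(132))]
top [([371.4, 221.2, 392.7, 228.4], 0.41, np.int64(50))]
```

The scraper hangs on the hook: hole at about (0.51,-0.32,0.22), blade edge near z 0.10. Before hanging it I'm refitting the hook in the hand and the rail line.

Run:
```python
import fit
from fit import *
np.set_printoptions(precision=4,suppress=True)
o=get_obs(); a=snap('scene'); b=snap('top')
yaw=-.101;th=o['ee_rot'][1];tcp=o['tool_pos']
obs=[(a,'hook_top',(299.1,100.3)),(a,'hook_tip',(313.4,127.7)),(a,'hook_low',(306.5,134.7)),(a,'hook',(302.8,117.6)),(b,'hook_top',(405.4,211.1)),(b,'hook_tip',(395.4,229.9)),(b,'hook_low',(394.2,224.4)),(b,'hook',(402,216.9))]
def f(p): return np.concatenate([proj(s,hookpts(p,tcp,yaw,th,[n])[0])[0]-px for s,n,px in obs]+[[p[3]/.003]])
s=least_squares(f,[0,0,-.01,0],loss='soft_l1');print(s.x,f(s.x))
# rail line: bright bluish-grey pixels in top; row-centroid per column
for n,s_,box in(('top',b,(217,320,160,190)),):
    im=s_['pixels'].astype(int); c=[]
    for x in range(225,315,6):
        y0=179-(x-216)*10.5/105; ys=np.arange(int(y0)-5,int(y0)+6); bl=im[ys,x,2]-im[ys,x,0]; w=np.clip(bl+15,0,None).astype(float)
        c.append((x,(w*ys).sum()/w.sum(),bl.max()))
    c=np.array(c); print(c[::3]); l=np.polyfit(c[:,0],c[:,1],1); print(l, np.abs(np.polyval(l,c[:,0])-c[:,1]).max())
    A=[atz(s_,(x,np.polyval(l,x)),.255) for x in(225,309)]; d=A[0]-A[1]; print('rail',A,'yaw',np.arctan2(-d[0],d[1]), 'x at y=.0175', A[1][0]+d[0]*(.0175-A[1][1])/d[1])
print([(n,place_of(n,'rail_mid')[:1]) for n in('scene','top')])
print(place_of('top','tape')[:1],place_of('scene','tape')[:1])
m=place_of('scene','rail_mid')[:1]
if m: print(atz(a,m[0]['pixel'],.255))
```

```text
[-0.024   0.0033 -0.0173 -0.0016] [-0.1135  0.1298 -1.3623  0.2311  0.0683 -0.7733  0.0804 -0.0078  2.0825
 -0.2277  0.1166  0.2719 -0.9032 -0.1243 -1.9705  1.0139 -0.5287]
[[225.     177.7872   1.    ]
 [243.     175.9574   2.    ]
 [261.     174.0208   2.    ]
 [279.     172.0889   2.    ]
 [297.     170.2273   1.    ]]
[ -0.1056 201.5965] 0.16528833645574537
rail [array([0.6386, 0.1334, 0.255 ]), array([ 0.6601, -0.09  ,  0.255 ])] yaw 0.0959730050270225 x at y=.0175 0.6497833838345588
[('scene', [{'pixel': [243.3, 186.5], 'score': 0.79}]), ('top', [{'pixel': [268.7, 174.3], 'score': 0.97}])]
[{'pixel': [247.9, 250.9], 'score': 0.71}] [{'pixel': [314.4, 279.0], 'score': 0.98}]
[0.6525 0.0107 0.255 ]
```

Emit:
apply_moves(commands=[[0,0,0,0,0.005,0.004,0],[0,0,0,0.001,0.015,0.008,0],[0,0,0,0.002,0.03,0.012,0],[0,0,0,0.004,0.048,0.016,0],[0,0,0,0.006,0.068,0.02,0]])

```text
time: 19.65
tool_pos: [0.5377, -0.251, 0.3024]
ee_rot: [3.14, 0.511, 3.041]
wrist_force: [0.1, 0.5, -1.4]
width: 0.012
finger_force: 30.0
```

Emit:
apply_moves(commands=[[0,-0.025,0.02,0.002,0.02,0,0],[0,-0.05,0.04,0.004,0.04,0,0],[0,-0.075,0.06,0.006,0.06,0,0],[0,-0.1,0.08,0.008,0.08,0,0],[0,-0.125,0.1,0.009,0.1,0,0]])

```text
time: 20.15
tool_pos: [0.5465, -0.1504, 0.3023]
ee_rot: [3.133, 0.637, 3.138]
wrist_force: [0.2, 0.5, -1.1]
width: 0.0116
finger_force: 30.0
```

Emit:
apply_moves(commands=[[0,-0.025,0.02,0.002,0.02,0,0],[0,-0.05,0.04,0.004,0.04,0,0],[0,-0.075,0.06,0.006,0.06,0,0],[0,-0.1,0.08,0.008,0.08,0,0],[0,-0.125,0.097,0.009,0.1,0,0]])

```text
time: 20.65
tool_pos: [0.5553, -0.0507, 0.3019]
ee_rot: [3.14, 0.762, -3.043]
wrist_force: [1.0, 0.7, -1.9]
width: 0.0122
finger_force: 30.0
```

Emit:
apply_moves(commands=[[0,0,0,0.002,0.02,0,0],[0,0,0,0.004,0.038,-0.005,0],[0,0,0,0.005,0.052,-0.01,0],[0,0,0,0.006,0.06,-0.015,0],[0,0,0,0.006,0.064,-0.02,0]])

```text
time: 21.15
tool_pos: [0.5613, 0.0128, 0.2814]
ee_rot: [3.14, 0.76, -3.043]
wrist_force: [0.3, -0.5, -1.8]
width: 0.0116
finger_force: 30.0
```

```bash
cat > fr.py <<'E'
from hk import *
from fit import *
yaw=(o['ee_rot'][2])%(2*np.pi)-np.pi; th=o['ee_rot'][1]
obs=[]
for n,s in(('scene',a),('top',b)):
  for q in('hook_top','hook_tip','hook_low','hook'):
    for x in place_of(n,q)[:2]: obs.append((s,q,np.array(x['pixel'])))
  m=hookpts([.49-th,.003,-.0125,0],o['tool_pos'],yaw,th,list(PT))[0]
obs=[t for t in obs if np.linalg.norm(proj(t[0],hookpts([.49-th,.003,-.0125,0],o['tool_pos'],yaw,th,[t[1]])[0])[0]-t[2])<9]
def f(p): return np.concatenate([proj(s,hookpts(p,o['tool_pos'],yaw,th,[n])[0])[0]-px for s,n,px in obs]+[[p[3]/.003,p[1]/.005,(p[2]+.012)/.005,(p[0]-.49+th)/.1]])
s=least_squares(f,[.49-th,0,-.01,0],loss='soft_l1');print('yaw,th',yaw,th,'fit',s.x,'lean-rel',s.x[0]+th,len(obs),f(s.x).round(1))
X,O=hookpts(s.x,o['tool_pos'],yaw,th,['end','hook_top','hook_low']);print('end,top,low,O',X,O)
for q in('hole','blade_edge'):
  c={n:place_of(n,q)[:1] for n in('scene','top')}
  print(q,[(n,np.round(x['pixel'],1),round(x['score'],2)) for n in c for x in c[n]])
  if c['scene'] and c['top']: print(tri(a,c['scene'][0]['pixel'],b,c['top'][0]['pixel']))
m=masks_of('scene','scraper'); print([(x['extent'],round(x['score'],2)) for x in m[:1]])
print(o['joint_positions'])
E
python3 fr.py
```

```text
21.15 [0.5613 0.0128 0.2814] [ 3.14    0.7602 -3.043 ] 0.011552185558223694 29.996903836727142 [ 0.2619 -0.5417 -1.8175]
scene hook_top [(array([310.6, 277.2]), 0.45), (array([278.9, 166. ]), 0.43)]
scene hook_tip [(array([288.8, 193.2]), 0.46)]
scene hook_low [(array([281.1, 199.6]), 0.47)]
scene hook [(array([281.1, 184.3]), 0.45), (array([286.4, 157.8]), 0.34)]
top hook_top [(array([267.8, 208.8]), 0.59), (array([119.4, 198.8]), 0.2)]
top hook_tip [(array([274.3, 216.8]), 0.56)]
top hook_low [(array([271.3, 210. ]), 0.39)]
top hook [(array([249. , 249.9]), 0.58), (array([270.2, 210.5]), 0.38)]
hook_top [ 0.5156  0.0272 -0.0628] 0.12287268238029912
hook_tip [0.5332 0.0037 0.2399] 0.002498927523650867
hook_low [0.5526 0.0115 0.2218] 0.002580233002399322
hook [0.4963 0.074  0.3316] 0.0947949951145719
yaw,th 0.09858360278657452 0.76016435289158 fit [-0.2787  0.0038 -0.0151  0.001 ] lean-rel 0.48143299344972357 8 [ 2.4 -1.9  0.3  1.8 -0.6  0.9 -0.2 -1.3  3.1 -1.  -2.6  1.5 -0.5  0.5
  0.6 -1.3  0.3  0.8 -0.6 -0.1]
end,top,low,O [[0.5738 0.0151 0.3199]
 [0.5515 0.0129 0.34  ]
 [0.5527 0.013  0.2197]] [0.5521 0.013  0.2799]
hole [('scene', array([281.9, 206.1]), 0.48)]
blade_edge [('scene', array([223.4, 406.8]), 0.64)]
[([277.3, 193.3, 284.5, 237.6], 0.43)]
[-0.2129 -0.4449  1.8608  0.2546  1.0054 -1.9387]
```

Emit:
apply_moves(commands=[[0,0,0,0.005,0,-0.005,0],[0,0,0,0.013,0.001,-0.014,0],[0,0,0,0.023,0.002,-0.024,0],[0,0,0,0.034,0.003,-0.033,0],[0,0,0,0.045,0.004,-0.04,0]])

```text
time: 22.8
tool_pos: [0.6069, 0.0156, 0.2391]
ee_rot: [3.139, 0.757, -3.045]
wrist_force: [-0.1, 0.4, -0.9]
width: 0.0117
finger_force: 30.0
```

Emit:
apply_moves(commands=[[0,0,0,0.011,0.001,0,0],[0,0,0,0.022,0.002,0,0],[0,0,0,0.034,0.003,0,0],[0,0,0,0.043,0.004,0,0],[0,0,0,0.048,0.005,0,0]])

```text
time: 23.3
tool_pos: [0.6506, 0.0206, 0.2349]
ee_rot: [3.139, 0.743, -3.043]
wrist_force: [-21.0, -1.8, -4.0]
width: 0.0118
finger_force: 38.9
```

```bash
cat >> fr.py <<'E'
from crop import crop
import sys
if len(sys.argv)>1: crop(sys.argv[1],a,b,proj(a,[O])[0],proj(b,[O])[0],w=60,h=70,k=6)
E
python3 fr.py v.png
```

```text
23.3 [0.6506 0.0206 0.2349] [ 3.1391  0.7426 -3.0434] 0.011794684334630422 38.93157139420509 [-20.9615  -1.7613  -4.016 ]
scene hook_top [(array([244.5, 177.3]), 0.67)]
scene hook_tip [(array([256.7, 206.1]), 0.69)]
scene hook_low [(array([248.5, 214.3]), 0.46)]
scene hook [(array([244.5, 196.6]), 0.44)]
top hook_top [(array([264., 174.]), 0.38)]
top hook_tip [(array([272. , 187.8]), 0.54)]
top hook_low [(array([267.5, 179.3]), 0.49)]
top hook [(array([268.2, 180.3]), 0.42)]
hook_top [0.6421 0.0295 0.3014] 0.002374564150649616
hook_tip [0.6188 0.0088 0.1876] 0.0003382818065232156
hook_low [0.6432 0.021  0.1655] 0.005227603994517285
hook [0.6417 0.0199 0.2278] 0.014218937071403741
yaw,th 0.098190831594545 0.7426294417766863 fit [-0.2423  0.004  -0.0161  0.001 ] lean-rel 0.5002806603866231 8 [ 0.8  0.6 -0.5  0.8  0.1 -2.   2.5 -0.9  3.3 -0.5 -3.4 -0.2  0.3  1.6
 -0.6 -2.9  0.3  0.8 -0.8  0.1]
end,top,low,O [[0.6649 0.023  0.2719]
 [0.6434 0.0209 0.2928]
 [0.6402 0.0205 0.1725]] [0.6418 0.0207 0.2327]
hole [('scene', array([251.2, 214.2]), 0.45), ('top', array([374.4, 235.6]), 0.63)]
(array([ 0.5917, -0.3174, -0.1206]), np.float64(0.2273531235116027))
blade_edge [('scene', array([246.6, 243.7]), 0.68), ('top', array([119.2, 198.7]), 0.52)]
(array([0.5706, 0.3564, 0.4137]), np.float64(0.0006314819217914296))
[([250.6, 208.8, 252.6, 233.3], 0.44)]
[-0.1453 -0.2     1.7683  0.2204  0.8582 -1.8973]
crop origin 216 160
crop origin 237 142
```

View pics/v.png

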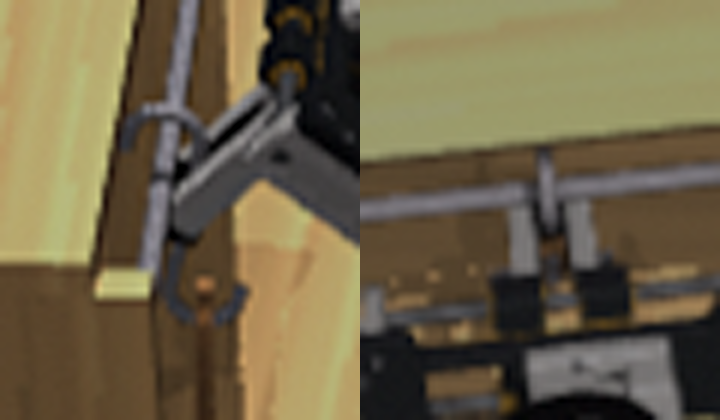

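The picture shows the bend already over the rail, end beyond it at crop (125,140). The -21 N shows the sleeve touching the rail at crop (160,175), so I'll back off about 9 mm before lowering.

Emit:
apply_moves(commands=[[0,0,0,-0.004,0,0,0],[0,0,0,-0.009,0,0,0],[0,0,0,-0.009,0,0,0],[0,0,0,-0.009,0,0,0],[0,0,0,-0.009,0,0,0]])

```text
time: 24.95
tool_pos: [0.645, 0.0204, 0.2409]
ee_rot: [3.14, 0.758, -3.045]
wrist_force: [-5.3, 0.5, -5.3]
width: 0.0117
finger_force: 33.0
```

```bash
python3 fr.py | grep -v '^scene\|^top'
```

```text
24.95 [0.645  0.0204 0.2409] [ 3.14    0.7578 -3.0447] 0.01168057056707465 33.03830277174711 [-5.3419  0.5034 -5.2911]
hook_top [0.6441 0.0255 0.2999] 0.011260466368067334
hook_tip [ 0.8211  0.0221 -1.2779] 0.05031716727060878
hook_low [0.6408 0.0208 0.1763] 0.0030389538033845456
hook [0.6341 0.0126 0.1755] 0.017138798957620518
yaw,th 0.0968859036226446 0.7577708455203025 fit [-0.27    0.0077 -0.0175  0.0004] lean-rel 0.4877697567074368 7 [ 4.3  0.  -0.2 -0.3 -0.3 -0.3  1.8 -0.4 -0.6  0.8  0.2  0.9 -2.6 -2.
  0.1  1.5 -1.1 -0. ]
end,top,low,O [[0.6619 0.0224 0.2769]
 [0.6397 0.0203 0.2972]
 [0.6398 0.0203 0.1768]] [0.6398 0.0203 0.237 ]
hole [('scene', array([251.4, 213.2]), 0.64), ('top', array([266. , 187.9]), 0.49)]
(array([0.6255, 0.0263, 0.1755]), np.float64(0.011036510393847381))
blade_edge [('scene', array([252.1, 243.5]), 0.42), ('top', array([267.5, 187.3]), 0.62)]
(array([0.6358, 0.0221, 0.049 ]), np.float64(0.001751415461013436))
[([251.5, 210.1, 253.9, 227.9], 0.61)]
[-0.1487 -0.2239  1.783   0.2258  0.853  -1.9009]
```

Emit:
apply_moves(commands=[[0,0,0,-0.003,0,-0.003,0],[0,0,0,-0.003,0,-0.007,0],[0,0,0,-0.002,0,-0.011,0],[0,0,0,-0.001,0,-0.015,0],[0,0,0,0,0,-0.018,0]])

```text
time: 26.6
tool_pos: [0.646, 0.0203, 0.2236]
ee_rot: [3.14, 0.761, -3.045]
wrist_force: [-0.6, -0.0, -2.5]
width: 0.0118
finger_force: 30.0
```

```bash
python3 fr.py | grep -v '^scene\|^top'
```

```text
26.6 [0.646  0.0203 0.2236] [ 3.1403  0.7606 -3.045 ] 0.01178242630433461 29.9970880150795 [-0.5915 -0.0283 -2.5466]
hook_top [0.6383 0.0277 0.2999] 0.006652775888944817
hook_tip [0.6167 0.015  0.1886] 0.005719326985619873
hook_low [0.6413 0.0153 0.1538] 4.162309784521464e-05
hook [ 0.691  -0.5935 -0.3049] 0.15924874462792823
yaw,th 0.09663807739516939 0.7605980149298781 fit [-0.2685  0.0056 -0.011  -0.0009] lean-rel 0.49208814414807345 7 [-0.6  1.8  1.   1.1  0.5 -2.3 -1.2 -1.2  3.7  1.8 -0.6 -0.9 -1.2  0.4
 -0.3  1.1  0.2  0. ]
end,top,low,O [[0.6609 0.0208 0.266 ]
 [0.6388 0.0187 0.2864]
 [0.6387 0.0187 0.1661]] [0.6387 0.0187 0.2262]
hole [('scene', array([253.2, 217.3]), 0.62), ('top', array([269.5, 187.8]), 0.36)]
(array([0.6259, 0.0161, 0.1508]), np.float64(0.005722676391018146))
blade_edge [('scene', array([249.9, 245.6]), 0.43), ('top', array([269.4, 188.1]), 0.48)]
(array([0.6396, 0.0166, 0.0327]), np.float64(0.007177227691279178))
[]
[-0.1486 -0.2144  1.8113  0.2342  0.8133 -1.9127]
```

Emit:
apply_moves(commands=[[0,0,0,0.001,0,-0.003,0],[0,0,0,0.002,0,-0.006,0],[0,0,0,0.003,0,-0.009,0],[0,0,0,0.004,0,-0.012,0],[0,0,0,0.004,0,-0.014,0]])

```text
time: 28.25
tool_pos: [0.6495, 0.0203, 0.2088]
ee_rot: [3.14, 0.759, -3.045]
wrist_force: [0.2, 0.0, -0.7]
width: 0.012
finger_force: 30.0
```

Emit:
apply_moves(commands=[[0,0,0,0,0,-0.001,0],[0,0,0,0.001,0,-0.002,0],[0,0,0,0.001,0,-0.003,0],[0,0,0,0.001,0,-0.004,0],[0,0,0,0.001,0,-0.004,0]])

```text
time: 28.75
tool_pos: [0.6514, 0.0202, 0.2073]
ee_rot: [3.141, 0.763, -3.045]
wrist_force: [-0.5, 0.2, 1.8]
width: 0.0121
finger_force: 30.0
```

```bash
python3 fr.py | grep -v '^scene\|^top'
```

```text
28.75 [0.6514 0.0202 0.2073] [ 3.1409  0.7629 -3.0447] 0.012130366456493619 29.998746514320374 [-0.4608  0.1504  1.8295]
hook_top [0.6434 0.0251 0.2746] 0.009769245934209966
hook_tip [0.6355 0.0248 0.1745] 0.036415396693186795
hook_low [0.6356 0.0254 0.1482] 0.015393476177276435
hook [ 0.5556  0.0303 -0.0303] 0.22109924976336412
yaw,th 0.09689199367183621 0.762913574906741 fit [-0.2615  0.0034 -0.0131  0.0004] lean-rel 0.50143791023337 9 [ 2.8  1.  -0.3 -0.6 -4.4 -1.8  2.2  0.5  1.8 -1.1 -2.3 -0.   2.2  0.7
 -0.2  1.5 -2.5 -2.7  0.1  0.7 -0.2  0.1]
end,top,low,O [[0.6642 0.0218 0.2474]
 [0.6422 0.0197 0.2679]
 [0.6413 0.0196 0.1476]] [0.6418 0.0197 0.2077]
hole [('scene', array([252.2, 223.7]), 0.45), ('top', array([269.5, 185.6]), 0.48)]
(array([0.6327, 0.0158, 0.1249]), np.float64(9.740942608988457e-05))
blade_edge [('scene', array([251.6, 218.7]), 0.63), ('top', array([274. , 186.5]), 0.54)]
(array([0.6327, 0.003 , 0.1319]), np.float64(0.007471549809940872))
[]
[-0.1468 -0.1926  1.8276  0.2421  0.7735 -1.9235]
```

Emit:
apply_moves(commands=[[0,0,0,0.001,0,0,0],[0,0,0,0.002,0,0,0],[0,0,0,0.003,0,0,0],[0,0,0,0.003,0,0,0],[0,0,0,0.003,0,0,0]])

```text
time: 30.4
tool_pos: [0.6539, 0.0203, 0.2069]
ee_rot: [3.141, 0.762, -3.045]
wrist_force: [-3.0, -0.1, 5.1]
width: 0.012
finger_force: 30.0
```

Run:
```python
from bench import *
import numpy as np
F=[]
for i in range(4):
    snapshot('scene'); o=get_obs(); F.append(np.r_[o['tool_pos'],o['wrist_force']])
print(np.mean(F,0).round(4))
```

```text
[ 0.6539  0.0203  0.207  -3.2075 -0.0427  6.6446]
```

Emit:
apply_moves(commands=[[0,0,0,-0.001,0,0,0],[0,0,0,-0.002,0,0,0],[0,0,0,-0.003,0,0.001,0],[0,0,0,-0.003,0,0.001,0],[0,0,0,-0.003,0,0.001,0]])

```text
time: 31.1
tool_pos: [0.6508, 0.0201, 0.2072]
ee_rot: [3.141, 0.761, -3.045]
wrist_force: [1.1, 0.6, 6.3]
width: 0.0121
finger_force: 30.0
```

Run:
```python
from bench import *
import numpy as np
F=[]
for i in range(4):
    snapshot('scene'); o=get_obs(); F.append(np.r_[o['tool_pos'],o['wrist_force']])
print(np.mean(F,0).round(4),np.std(F,0)[3:])
```

```text
[ 0.6508  0.0202  0.2072  1.2544 -0.5697  5.0736] [0.54388414 0.46410485 0.38811257]
```

Emit:
apply_moves(commands=[[0,0,0,0,0,0.001,0],[0,0,0,0.001,0,0.002,0],[0,0,0,0.001,0,0.002,0],[0,0,0,0.001,0,0.002,0],[0,0,0,0.001,0,0.002,0]])

```text
time: 31.8
tool_pos: [0.651, 0.0203, 0.2073]
ee_rot: [3.14, 0.757, -3.045]
wrist_force: [0.3, -0.5, 2.4]
width: 0.0119
finger_force: 30.0
```

Emit:
apply_moves(commands=[[0,0,0,0,0,0,5],[0,0,0,0,0,0,13],[0,0,0,0,0,0,14],[0,0,0,0,0,0,16],[0,0,0,0,0,0,20]])

```text
time: 32.3
tool_pos: [0.6512, 0.0205, 0.2076]
ee_rot: [3.14, 0.758, -3.045]
wrist_force: [-0.1, -0.2, 0.1]
width: 0.0178
finger_force: 0.0
```

Emit:
apply_moves(commands=[[0,0,0,0,0,0,80],[0,0,0,0,0,0,80],[0,0,0,0,0,0,80],[0,0,0,0,0,0,80],[0,0,0,0,0,0,80]])

```text
time: 32.8
tool_pos: [0.6516, 0.0203, 0.2085]
ee_rot: [3.14, 0.76, -3.045]
wrist_force: [-0.5, -0.4, 0.3]
width: 0.0553
finger_force: 0.0
```

```bash
python3 fr.py
```

```text
32.8 [0.6516 0.0203 0.2085] [ 3.1401  0.7597 -3.045 ] 0.055326192299706645 0.0 [-0.4877 -0.4006  0.278 ]
scene hook_top [(array([313. , 280.7]), 0.53), (array([243. , 184.5]), 0.5)]
scene hook_tip [(array([251.9, 212.7]), 0.71)]
scene hook_low [(array([245.9, 219.4]), 0.61)]
scene hook [(array([246.2, 201.8]), 0.59)]
top hook_top [(array([266.9, 173.8]), 0.56), (array([249.6, 251.1]), 0.24)]
top hook_tip [(array([268.5, 187. ]), 0.56)]
top hook_low [(array([268.4, 178.2]), 0.61)]
top hook [(array([268.8, 177.8]), 0.56)]
hook_top [ 0.5663  0.0468 -0.0173] 0.24736121092420593
hook_tip [0.6271 0.0191 0.1707] 0.008100690788041591
hook_low [0.6509 0.0186 0.1424] 0.0026976113123829133
hook [0.6449 0.0175 0.2077] 0.0014792211729115644
yaw,th 0.09663243902097296 0.7596871831262679 fit [-0.2845  0.0087 -0.013   0.0001] lean-rel 0.47515436058101157 8 [ 1.6  0.2  2.   0.4  0.2 -1.3 -0.8  0.2  0.8 -0.1  0.2 -0.9 -0.5  1.
 -1.  -1.2  0.   1.7 -0.2 -0.1]
end,top,low,O [[0.6688 0.0221 0.2494]
 [0.6464 0.02   0.2694]
 [0.6483 0.0201 0.149 ]] [0.6473 0.0201 0.2092]
hole [('scene', array([249.4, 225.1]), 0.53), ('top', array([272.1, 186.5]), 0.64)]
(array([0.6371, 0.0086, 0.111 ]), np.float64(0.011104304057354556))
blade_edge [('scene', array([249.7, 247.5]), 0.5), ('top', array([271.5, 187.7]), 0.63)]
(array([0.6424, 0.0099, 0.0166]), np.float64(0.006638510061327749))
[([250.0, 221.1, 254.0, 250.4], 0.66)]
[-0.1465 -0.1914  1.8226  0.24    0.7805 -1.921 ]
```

Emit:
apply_moves(commands=[[0,0,0,0,0,0,85],[0,0,0,-0.005,0,0.005,85],[0,0,0,-0.014,-0.001,0.014,85],[0,0,0,-0.026,-0.002,0.027,85],[0,0,0,-0.042,-0.004,0.043,85]])

```text
time: 34.45
tool_pos: [0.6086, 0.0164, 0.2521]
ee_rot: [3.14, 0.759, -3.045]
wrist_force: [0.7, 0.0, 0.5]
width: 0.0799
finger_force: 0.0
```

Emit:
apply_moves(commands=[[0,0,0,-0.02,-0.002,0.02,85],[0,0,0,-0.042,-0.004,0.04,85],[0,0,0,-0.065,-0.006,0.06,85],[0,0,0,-0.09,-0.008,0.075,85],[0,0,0,-0.11,-0.01,0.085,85]])

```text
time: 34.95
tool_pos: [0.4981, 0.0065, 0.3399]
ee_rot: [-3.14, 0.764, -3.043]
wrist_force: [0.4, 1.3, 0.4]
width: 0.0797
finger_force: 0.0
```

Emit:
apply_moves(commands=[[0,0,0,-0.02,0,0,85],[0,0,0,-0.03,0,0,85],[0,0,0,-0.03,0,0,85],[0,0,0,-0.03,0,0,85],[0,0,0,-0.03,0,0,85]])

```text
time: 35.45
tool_pos: [0.4699, 0.0064, 0.3359]
ee_rot: [3.14, 0.759, -3.045]
wrist_force: [0.7, -0.6, 0.6]
width: 0.08
finger_force: 0.0
```

Run:
```python
from h import *
import numpy as np
np.set_printoptions(precision=4,suppress=True)
for i in range(8):
    S={n:snap(n) for n in('scene','top')}
    if i in(0,3,7):
        for q in('hook_top','hook_low','blade_edge','tin','tape','driver'):
            c={n:place_of(n,q)[:1] for n in S}
            print(i,q,[(n,np.round(x['pixel'],1),round(x['score'],2)) for n in c for x in c[n]], *(tri(S['scene'],c['scene'][0]['pixel'],S['top'],c['top'][0]['pixel']) if c['scene'] and c['top'] else ()))
    m=masks_of('scene','scraper'); m and print(m[0]['extent'],round(m[0]['score'],2))
    if i in (0,): A=S['scene']['pixels'][150:270,210:300].astype(int)
B=S['scene']['pixels'][150:270,210:300].astype(int); d=np.abs(A-B).sum(2); print('diff',d.max(),(d>60).sum())
o=get_obs();print(o['time'],o['tool_pos'])
```

```text
0 hook_top [('scene', array([244.8, 186.8]), 0.47), ('top', array([267.1, 176.4]), 0.65)] [0.6429 0.022  0.2638] 0.005721942194767737
0 hook_low [('scene', array([245.7, 219.5]), 0.49)]
0 blade_edge [('top', array([269. , 181.3]), 0.51)]
0 tin [('scene', array([223.3, 408.8]), 0.68)]
0 tape [('scene', array([314.7, 274.7]), 0.61), ('top', array([246.9, 251.2]), 0.64)] [0.4403 0.0898 0.0187] 0.005296171809699966
0 driver [('scene', array([244.5, 202.9]), 0.66), ('top', array([426.3, 200.7]), 0.75)] [ 0.7065 -0.5919 -0.331 ] 0.17663186556609725
[243.1, 214.1, 247.7, 239.7] 0.68
[244.8, 215.1, 247.6, 253.8] 0.56
3 hook_top [('scene', array([244.7, 186.5]), 0.47), ('top', array([265.6, 174.7]), 0.38)] [0.6446 0.0256 0.2679] 0.001170765187184256
3 hook_low [('scene', array([243.2, 219.9]), 0.65), ('top', array([269.9, 174.1]), 0.47)] [0.662  0.0139 0.1348] 0.006735699289446093
3 blade_edge [('scene', array([243.6, 250.5]), 0.67), ('top', array([269.5, 182. ]), 0.53)] [0.6613 0.016  0.007 ] 0.005071596602255025
3 tin [('scene', array([224.1, 410.7]), 0.67), ('top', array([120.8, 199.5]), 0
[... 631 characters left out ...]
1.4]), 0.46), ('top', array([272.5, 175.8]), 0.53)] [0.66   0.0063 0.1217] 0.00429271212484191
7 blade_edge [('scene', array([245.6, 250.9]), 0.49), ('top', array([270.7, 181.6]), 0.38)] [0.6598 0.0117 0.0013] 0.0019594985380718224
7 tin [('scene', array([247. , 223.4]), 0.73), ('top', array([119.2, 199. ]), 0.57)] [0.5683 0.3435 0.4519] 0.003532204372807742
7 tape [('scene', array([312.6, 278. ]), 0.89), ('top', array([249.3, 251.2]), 0.6)] [ 0.4425  0.0835 -0.005 ] 0.01110456426850058
7 driver [('scene', array([285.8, 157.2]), 0.53), ('top', array([426.2, 202.8]), 0.56)] [ 0.5913 -0.4926 -0.0003] 0.010097792891984748
[246.3, 215.4, 248.6, 253.2] 0.45
diff 116 9
38.45 [0.4696 0.0063 0.3365]
```

Run:
```python
from h import *
L=[]
for i in range(60): L.append(snapshot('scene')['pixels'][150:270,210:300].astype(int))
L=np.array(L); 
for k in (slice(0,20),slice(20,40),slice(40,60)): 
    d=np.ptp(L[k],axis=0).sum(2); print((d>60).sum(),d.max())
o=get_obs();print(o['time'],close_job())
```

```text
0 20
0 21
0 20
the job is handed in; nothing more can be done
41.45 None
```

The scraper now hangs from the S-hook on the rack's rail, motionless in the last 3 s of pictures. The gripper is open and clear, the tin, tape roll and screwdriver look unmoved, and I handed the job in at 41.5 s; the sleeve and a fingertip appear to have touched the rail once (about 21 N) while I positioned the hook.

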